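# Take the lens off a camera head and stand it on the lens tray

## Task

Take the lens off the camera head and stand it upright, mount end down, centred on the round rubber rest in the lens tray. The camera must be switched off first: check the small toggle and flip it only if it is on; then press the release button fully down, twist the lens about a quarter turn counter-clockwise (seen from above), lift it straight off and set it down without dropping it. Leave everything else standing where it is and the camera switched off.

Things in the scene. Friction and masses are not known exactly. Their poses are not given: they have to be found in the camera images.
- camera: Grey camera head fixed on the desk on its back, 160 (x) x 140 (y) x 50 mm high; origin at the centre of its underside, z up. A hump at its +x side (x 46 to 74, y -20 to 20 mm) rises to 90 mm above the desk: keep the fingers out of it while twisting. Mount ring in the middle, 76 mm across, top at 66 mm. Release button at x -46, y -48; power toggle at x -50, y 50 mm.
- mount (a point): Centre of the lens seat on the mount's axis, 52 mm above the desk; axes as the camera's. With the button down the lens turns counter-clockwise seen from above; it is free from about 63 degrees on (aim at 72; a stop ends the turn at 77), then lifts straight up: 20 mm clears the ring. In the mount it has 3 mm of sideways play and 2 mm of lift.
- lens: Black lens 60 mm tall, 0.14 to 0.28 kg. Origin at the centre of its mount-end face, z towards the glass. Barrel 50 mm across from 17 to 60 mm above the origin: grip it there, fingertips 18 mm or more above the origin. Below, a metal neck 44 mm across with two opposite lugs reaching 31 mm from the axis. Locked, its x axis lies along the camera's and its origin at point mount.
- release (a joint): Travel of the release button, m: 0 up (lens locked), 0.009 fully down. It takes about 6 N and stays down once pressed. It has no spring.
- release_top (a point): Centre of the top of the release button: a black round button 18 mm across, top 70 mm above the desk when up, 61 mm when down, in a collar 25 mm across and 56 mm high.
- power (a joint): Angle of the power toggle, rad: -0.45 on (leans to the camera's -x, towards the white dot), +0.45 off (leans to the camera's +x, towards the hump). It tips over from one side to the other past upright with under 1 N and rests only at the two ends. It starts either way.
- power_tip (a point): Tip of the power toggle, a steel stick about 25 mm long and 7 to 10 mm thick, pivoting about the camera's y axis 53 mm above the desk; the tip stands 73 to 75 mm above the desk.
- tray: Grey painted lens tray fixed on the desk, 290 (its x) x 104 mm, floor 3 mm thick, walls 10 mm high. Origin at the centre of its underside. It holds three things in a row along its x, 93 mm apart, in any order: the rubber rest and two lens cans.
- rest: Flat black rubber disc 80 mm across and 6 mm thick, fixed on the tray floor. Origin at the centre of its underside.
- rest_top (a point): Centre of the top of the rubber rest, 9 mm above the desk.
- can_tall: Black lens can 47 mm across, 62 mm tall, loose in the tray. Origin at the centre of its underside. Leave it.
- can_wide: Black lens can 48 mm across, 58 mm tall, loose in the tray. Origin at the centre of its underside. Leave it.
- stapler: White stapler 132 x 35 x 70 mm, loose, along the camera's +y side. Origin at the centre of its underside. Leave it.
- tape_dispenser: Small black tape dispenser 29 x 111 x 58 mm, loose, at the camera's +x side. Origin at the centre of its underside. Leave it.
- pin_box: Clear box of push pins 36 x 44 x 35 mm, loose, at the camera's -x side. Origin at the centre of its underside. Leave it.
- binder_clip: Black binder clip 26 x 41 x 55 mm, loose, at the camera's -y side. Origin at the centre of its underside. Leave it.
Not all that is in view belongs to the job. What is shaped like the lens but blue or purple is not meant. Of the things that look like the rest, the middle-sized one is meant.

How it is judged (in metres and radians):
On the way, in this order (a step that is already met when the one before it is completed fails the run):
1. with the power toggle off, the release button is pressed fully down (value of joint release above 0.0075 m and value of joint power above 0.3 rad), for 0.1 s.
2. the lens, still seated, is twisted to where it comes free (angle between the x axis of lens and the x axis of camera, either way round above 1.1 rad and z of lens in the frame of camera below 0.057 m), for 0.1 s.
3. the lens is lifted clear of the mount (z of lens in the frame of camera above 0.08 m), for 0.1 s.
At the end, for the whole second after the job is handed in: The lens stands upright (within 3.5 degrees) and at rest on the rubber rest, mount end down, its axis within 10 mm of the rest's centre; the power toggle is off (horizontal distance between lens and rest_top below 0.01 m and z of lens in the frame of rest_top between -0.003 and 0.003 m and z of lens in the frame of mount below 0 m and angle between lens's own z axis and vertical below 0.06 rad and linear speed of lens below 0.01 m/s and value of joint power above 0.3 rad); the robot touches nothing.
It fails at once if a bystander (lens cans, stapler, tape dispenser, pin box, binder clip) is moved more than 25 mm (distance of any of can_tall, can_wide, stapler, tape_dispenser, pin_box, binder_clip from where it was at the start of the episode above 0.025 m).
It fails at once if the lens is turned while the camera is switched on (angle between the x axis of lens and the x axis of camera, either way round above 0.4 rad and value of joint power below 0.1 rad).
It fails at once if the power toggle is flipped on although it was off at the start (value of joint power below -0.25 rad and distance of power_tip from where it was at the start of the episode above 0.014 m).
It fails at once if the lens is forced round while locked (angle between the x axis of lens and the x axis of camera, either way round above 0.35 rad and value of joint release below 0.0065 m).
It fails at once if the lens is dropped (falls free faster than 0.5 m/s) (linear speed of lens above 0.5 m/s and contact force between the fingers and lens below 0.1 N).
It also fails if it takes over 64 s, if anything falls off the work surface, if the arm or the gripper's body presses on something with over 40 N, if the wrist force passes 120 N, or if a joint passes its speed limit or range.

## Robot

A 7-joint arm with a two-finger parallel gripper is mounted at the origin on a cart in front of the work surface, level with it; the furniture and walls round the work are solid. World frame = base frame: x ahead of the robot, y to its left, z up, the work surface at z = 0. Lengths are in mm, angles in rad, forces in N, time in s.
With the tool pointing down it reaches from about 400 to 750 mm from the base axis. Payload 19.5 kg.
Tool frame: the origin (TCP) lies midway between the tips of the shut fingers; the grasp point (between the pads) lies 19 mm behind it (env.hold_point_z is the z of the grasp point in the tool frame, in mm); z points along the fingers, x is the direction in which the jaws open and shut, and the axes are right-handed (so a half turn about z gives the same grasp; the last joint's range is limited). The gripper opens to 85 mm and grips with 20 to 120 N. Pads are 22 mm wide; open, the fingers measure 114 mm over their backs; the gripper's body (76 mm by 85 mm) begins 54 mm behind the grasp point. The pads swing forward as they close: fully open they stand 13 mm farther back than shut.
Start: joints at [-1.216, 0.707, -0.028, 1.485, 0.022, 0.951, -0.075], TCP at [222.205, 530.302, 231.268] pointing down, gripper open.
Joint ranges: [-2.71, 2.71], [-0.32, 2.16], [-1.57, 1.52], [0, 2.45], [-1.46, 4.6], [0, 2.02], [-2.83, 2.83]. Speed limits (rad/s): [1.89, 1.89, 2.57, 2.57, 3.01, 3.01, 3.01].

## Interface

Orientations are given as a unit quaternion [x, y, z, w].
In Python, from workcell import env, vision gives the robot as it stands.
- The arm moves only by the tool carry_out, never from a script. Its argument "commands" is a list of rows, each a list of 3 entries, a list of its own where there are three numbers: the shift along the world's x, y, z in mm, then the turn, a rotation vector about the world's x, y, z in rad, then the opening, from 0 (shut) to 1 (fully open). In form: [[[x, y, z], [wx, wy, wz], claw], ...]. A call has 1 to 12 rows; each row is the pose to reach, as a shift and turn from the pose commanded when the call began; what a row does not reach only later rows make up. A row lasts 1/12 s, in which the tool goes at most 41.7 mm and 7.16 degrees, less where a joint would pass 70% of its speed; a pose out of reach is approached as far as the arm can. A call with a gripper value outside its range is refused whole. The fingers move at their own pace and stop on an object; the grip force is fixed at half the most. Time passes only in rows, so rows that repeat a pose let the fingers close. It gives the time, the measured TCP pose, the force and the opening at its end, in the units of the state.
- env.get_obs(): the state, without advancing time (a new reading comes with each control period).
- vision.capture(name): name is "scene" or "top" or "wrist"; returns the picture (420x560x3 uint8, red, green, blue); there is no depth.
- vision.camera_params(name): a dict with "fx", "fy", "cx", "cy" (pixels), "world_from_camera" (4x4, takes a point from camera to world coordinates). Camera axes: x right, y down, z forward; pixel columns grow to the right and rows downward; lengths in mm; the calibration is good to about 2 mm. A picture is of the moment at which its call begins: read the wrist's pose just before it. camera_params takes no time and is no camera call; for the wrist camera it gives the pose at the moment of the call.
- env.finish_job(): hands the job in, once; it reports no verdict.
The state is a dict: "clock": time; "qpos": joint angles; "joint_velocities": joint speeds; "tau": joint torques, N m; "tool_pos": TCP position; "eef_rot": TCP orientation; "force": force on the tool from outside, world axes, zero at the start; "moment": the same for the moment, N m; "gripper_width": opening from 0.0 (shut) to 1.0 (fully open).
Only numpy, scipy, OpenCV 4.12 (cv2) and the standard library are available. Lean on these libraries where they do the work, as an engineer would, in place of code of your own. Each camera call takes 0.05 s, during which the arm holds its last target.

## Working session

There is one attempt and no reset: what is moved stays moved. The work goes in short steps, Python scripts to look and compute and a tool call to move; the robot and the scene stay as the last step left them, time stands still between calls to the robot, and variables do not carry over. Pictures are saved under pics/ and viewed, and the job is handed in when it is done.

Besides the shell and the picture viewer there is one more tool, called after "Call:" as name([rows], argument=value, ...), one row to a line, values as JSON. carry_out: Moves the arm, as the interface text tells. Its arguments: {"type":"object","properties":{"commands":{"type":"array"}},"required":["commands"]}

```bash
ls; mkdir -p pics
python3 - <<'E'
from workcell import env, vision
import cv2
print(env.get_obs(), env.hold_point_z)
for n in ["scene","top","wrist"]:
    p=vision.camera_params(n); print(n,p)
    cv2.imwrite(f"pics/{n}0.png",cv2.cvtColor(vision.capture(n),cv2.COLOR_RGB2BGR))
E
```

```text
pics
{'clock': 0.0, 'qpos': array([-1.21569268,  0.70711381, -0.02762751,  1.48502007,  0.02201749,
        0.9509164 , -0.07548484]), 'joint_velocities': array([-0.00137874, -0.00124414,  0.00035139,  0.00055094,  0.0020405 ,
       -0.00072308,  0.00128931]), 'tau': array([ 1.29970999e-04, -8.83207512e+01,  1.23434991e+00, -2.36159778e+01,
        1.67894131e-02,  6.66063395e-03,  1.46731907e-07]), 'tool_pos': array([222.11396921, 530.06265641, 230.81621175]), 'eef_rot': array([ 8.32598544e-01,  5.53876639e-01, -4.67455291e-04,  3.38764805e-04]), 'force': array([ 0.8130894 , -0.24697736, -0.2616629 ]), 'moment': array([ 0.03883056,  0.02653917, -0.03357457]), 'gripper_width': 0.9982871470688506} -18.700000000000003
scene {'fx': 412.3906565775905, 'fy': 412.3906565775905, 'cx': 281.42394557703756, 'cy': 210.91153003318703, 'world_from_camera': array([[ 8.01788715e-01, -4.54402731e-01,  3.88140458e-01,
         1.71949102e+02],
       [-5.97582215e-01, -6.15617598e-01,  5.13722171e-01,
        -4.38637812e+02],
       [ 5.50933881e-03, -6.43842474e-01, -7.65138233e-01,
         7.460
[... 336 characters left out ...]
 5.96918601e-03,  1.52697814e-02,
         3.04105735e+01],
       [-1.57341651e-02, -8.75928443e-02, -9.96032093e-01,
         1.21264781e+03],
       [ 0.00000000e+00,  0.00000000e+00,  0.00000000e+00,
         1.00000000e+00]])}
wrist {'fx': 374.181129704626, 'fy': 374.181129704626, 'cx': 273.3681270276196, 'cy': 207.62798951770742, 'world_from_camera': array([[ 3.87042737e-01,  8.90284663e-01,  2.39981538e-01,
         1.62030646e+02],
       [ 9.22061618e-01, -3.73551229e-01, -1.01300802e-01,
         5.55234752e+02],
       [-5.41151477e-04,  2.60485505e-01, -9.65477607e-01,
         3.73380139e+02],
       [ 0.00000000e+00,  0.00000000e+00,  0.00000000e+00,
         1.00000000e+00]])}
```

View pics/scene0.png

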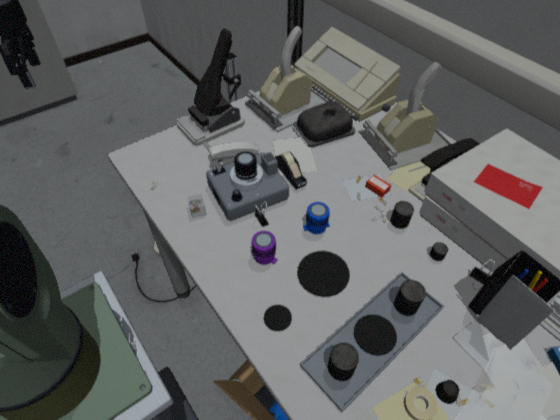

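View pics/top0.png

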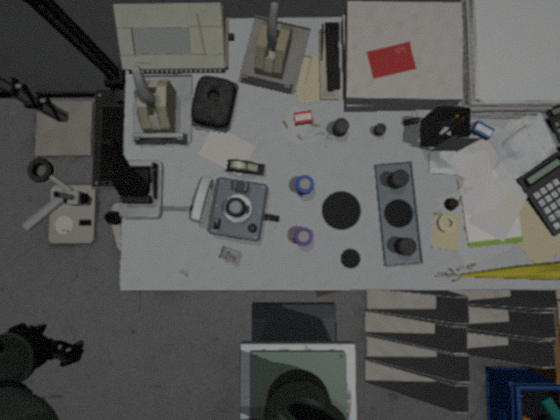

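View pics/wrist0.png

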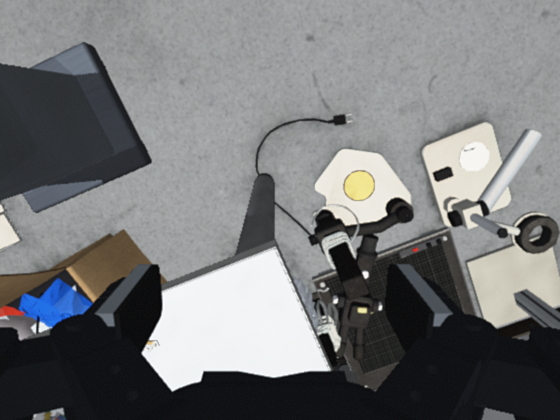

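Run:
```python
import cv2
a=cv2.imread("pics/top0.png"); s=cv2.imread("pics/scene0.png")
cv2.imwrite("pics/topz.png",cv2.resize(a[150:270,180:300],None,fx=5,fy=5,interpolation=cv2.INTER_CUBIC))
cv2.imwrite("pics/scz.png",cv2.resize(s[130:230,180:310],None,fx=6,fy=6,interpolation=cv2.INTER_CUBIC))
b=cv2.convertScaleAbs(a[150:280,310:440],alpha=1.8,beta=20)
cv2.imwrite("pics/topt.png",cv2.resize(b,None,fx=4.5,fy=4.5,interpolation=cv2.INTER_CUBIC))
```

```text
(no output)
```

View pics/topz.png

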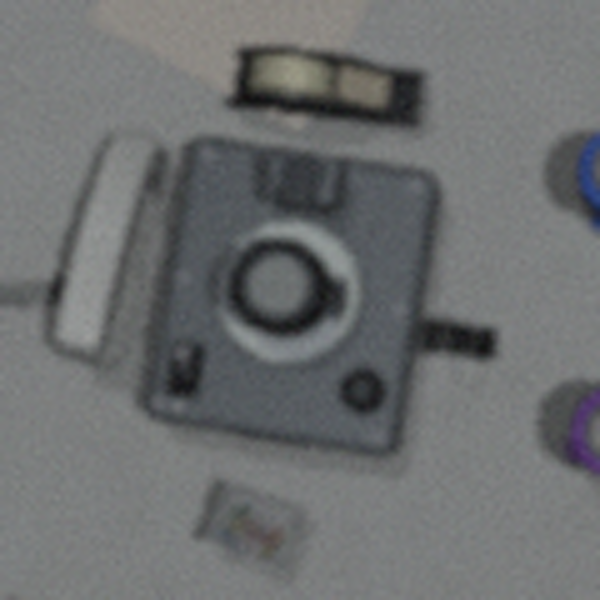

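View pics/scz.png

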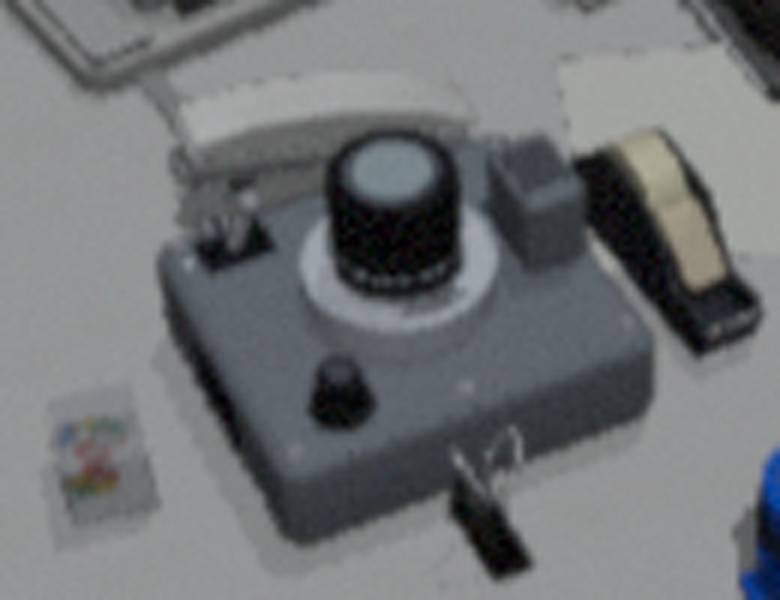

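View pics/topt.png

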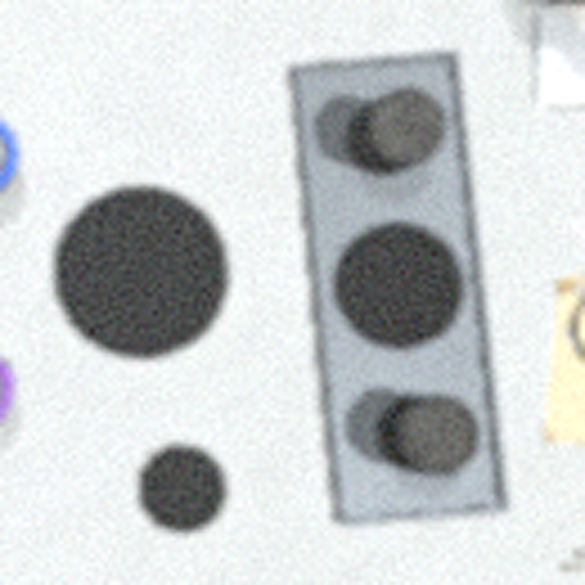

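```bash
cat > h.py <<'E'
from workcell import env, vision
import numpy as np, cv2
from scipy.spatial.transform import Rotation as R
def ray(p,uv,z):
    M=p["world_from_camera"]; d=M[:3,:3]@np.array([(uv[0]-p["cx"])/p["fx"],(uv[1]-p["cy"])/p["fy"],1]); o=M[:3,3]
    return o+d*(z-o[2])/d[2]
def proj(p,X):
    M=p["world_from_camera"]; c=M[:3,:3].T@(np.asarray(X,float)-M[:3,3]); return np.array([p["fx"]*c[0]/c[2]+p["cx"],p["fy"]*c[1]/c[2]+p["cy"]])
E
python3 - <<'E'
from h import *
a=cv2.imread("pics/top0.png"); t=vision.camera_params("top"); s=vision.camera_params("scene")
T=lambda x,y:(180+(x-2)/5,150+(y-2)/5)
S=lambda x,y:(180+(x-2.5)/6,130+(y-2.5)/6)
C=[ray(t,T(*q),50) for q in [(188,140),(439,182),(399,452),(148,412)]]
for c in C: print("corner",c.round(1))
print("ctr",np.mean(C,0).round(1))
d=C[0]-C[3]; d2=C[1]-C[2]; print("yaw",[np.degrees(np.arctan2(v[1],v[0])) for v in (d,d2)], [np.linalg.norm(v) for v in (d,d2,C[0]-C[1])])
print("lens top T",ray(t,T(271,286),112).round(1),"S",ray(s,S(393,168),112).round(1))
print("button T",ray(t,T(363,389),70),"S",ray(s,S(341,364),70))
g=cv2.cvtColor(a,cv2.COLOR_BGR2GRAY)
m=(cv2.GaussianBlur(g,(3,3),0)<50).astype(np.uint8); m[:150]=0;m[280:]=0
n,l,st,ce=cv2.connectedComponentsWithStats(m)
for i in range(1,n):
    if st[i,4]>100 and 310<ce[i,0]<440: print(st[i],ce[i],ray(t,ce[i],9).round(1))
b=cv2.imread("pics/scene0.png"); g=cv2.cvtColor(b,cv2.COLOR_BGR2GRAY)
m=(cv2.GaussianBlur(g,(3,3),0)<45).astype(np.uint8)
n,l,st,ce=cv2.connectedComponentsWithStats(m)
for i in range(1,n):
    if st[i,4]>300 and 250<ce[i,0]<450 and ce[i,1]>240: print("S",st[i],ce[i],ray(s,ce[i],9).round(1))
E
```

```text
corner [605.  218.4  50. ]
corner [580.8  80.2  50. ]
corner [433.3 102.2  50. ]
corner [455.7 239.   50. ]
ctr [518.7 160.   50. ]
yaw [np.float64(-7.861105241543827), np.float64(-8.501014157068047)] [np.float64(150.7752031876568), np.float64(149.12133531692757), np.float64(140.31955795666426)]
lens top T [519.1 164.7 112. ] S [521.6 161.6 112. ]
button T [466.95194875 120.25691051  70.        ] S [470.03112068 123.40553257  70.        ]
[385 173  17  16 151] [391.70860927 181.1986755 ] [ 597.5 -270.     9. ]
[ 323  193   37   36 1032] [340.78391473 210.09593023] [ 516.4 -124.8    9. ]
[385 200  27  27 580] [398.14482759 212.93965517] [ 507.4 -285.5    9. ]
[393 238  22  17 277] [402.92779783 245.93501805] [ 415.1 -296.1    9. ]
[342 250  17  17 235] [349.90638298 258.14468085] [ 381.9 -147.9    9. ]
S [ 298  252   51   44 1724] [322.9187935  273.55394432] [ 513.6 -130.9    9. ]
S [394 288  28  28 408] [405.34313725 304.20588235] [ 598.6 -280.6    9. ]
S [265 306  26  24 498] [277.22088353 317.6124498 ] [ 379.5 -153.5    9. ]
S [ 354  315   42   40 1294] [374.75270479 334.58732612] [ 505.7 -289.3    9. ]
S [328 353  28  28 331] [338.7734139  370.71299094] [ 407.2 -299.     9. ]
S [436 381  22  22 354] [446.93785311 391.50282486] [ 532.4 -435.6    9. ]
S [254 385  23  32 343] [265.65889213 399.30029155] [ 276.2 -261.     9. ]
```

Call:
carry_out([
  [[28, -30, 0], [0, 0, -0.03], 1],
  [[56, -62, 0], [0, 0, -0.06], 1],
  [[84, -94, 0], [0, 0, -0.09], 1],
  [[112, -128, 0], [0, 0, -0.13], 1],
  [[140, -162, 0], [0, 0, -0.17], 1],
  [[168, -196, 0], [0, 0, -0.21], 1],
  [[195, -230, 0], [0, 0, -0.25], 1],
  [[222, -264, 0], [0, 0, -0.29], 1],
  [[248, -298, 0], [0, 0, -0.33], 1],
  [[274, -334, 0], [0, 0, -0.37], 1],
  [[297, -369, 0], [0, 0, -0.37], 1],
  [[297, -369, 0], [0, 0, -0.37], 1],
])

```text
clock: 1.15
tool_pos: [521.7, 155.8, 231.1]
eef_rot: [0.921, 0.389, -0.0, 0.001]
force: [-0.7, -0.9, -0.4]
gripper_width: 1.003
```

Run:
```python
from h import *
o=env.get_obs(); print(o["clock"],o["tool_pos"],o["eef_rot"],o["qpos"])
p=vision.camera_params("wrist"); np.save("w1.npy",p,allow_pickle=True)
cv2.imwrite("pics/wrist1.png",cv2.cvtColor(vision.capture("wrist"),cv2.COLOR_RGB2BGR))
```

```text
1.15 [521.66031588 155.78480401 231.06703527] [ 9.21385077e-01  3.88648841e-01 -1.52489785e-04  1.26251751e-03] [-0.35466162  0.66057542  0.00805879  1.59894866 -0.00311758  0.88226289
  0.45201362]
```

View pics/wrist1.png

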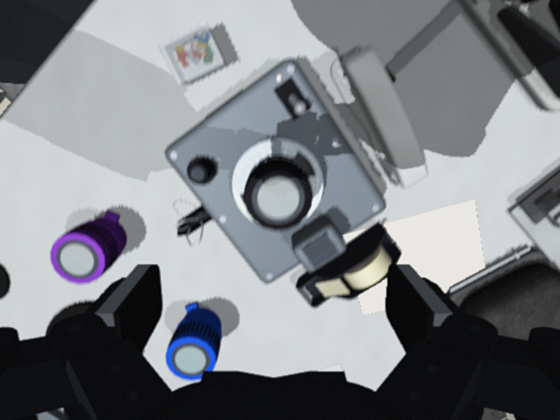

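Run:
```python
from h import *
a=cv2.imread("pics/wrist1.png")
cv2.imwrite("pics/w1z.png",cv2.resize(a[55:145,240:350],None,fx=6,fy=6,interpolation=cv2.INTER_CUBIC))
cv2.imwrite("pics/w1y.png",cv2.resize(a[50:290,155:395],None,fx=2.5,fy=2.5,interpolation=cv2.INTER_CUBIC))
```

```text
(no output)
```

View pics/w1z.png

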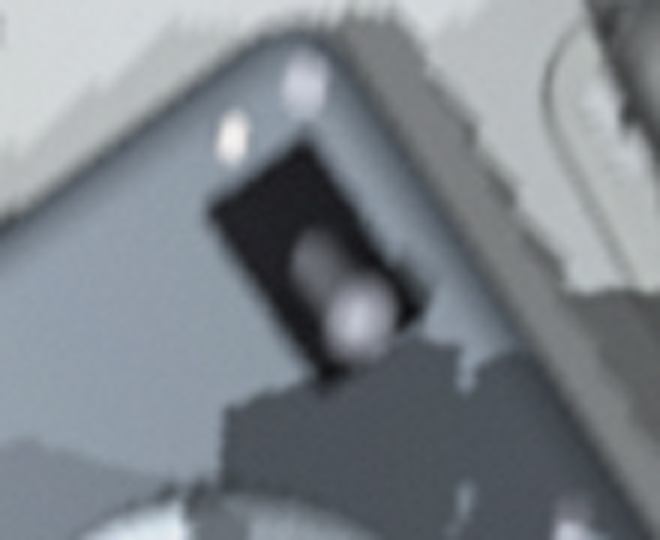

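View pics/w1y.png

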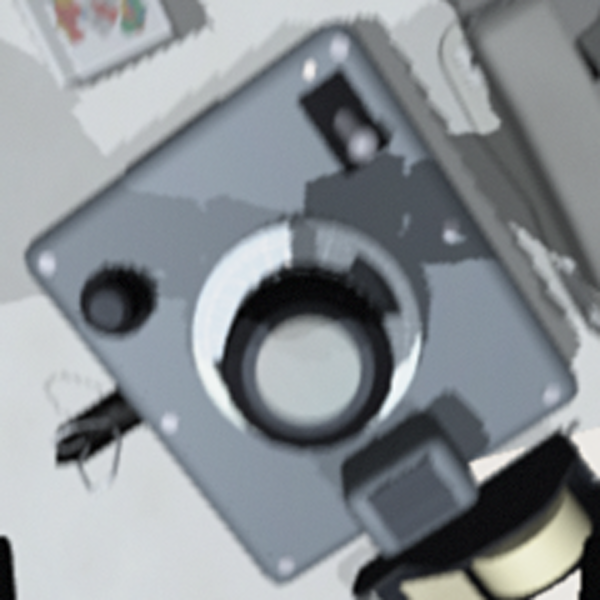

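Run:
```python
from h import *
p=np.load("w1.npy",allow_pickle=True).item()
Z=lambda x,y:(240+(x-2.5)/6,55+(y-2.5)/6); Y=lambda x,y:(155+(x-.75)/2.5,50+(y-.75)/2.5)
print("tip",ray(p,Z(360,322),74),"dot",ray(p,Z(232,138),50))
print("slot",[ray(p,Z(*q),50).round(1) for q in [(305,135),(210,212),(325,380),(425,305)]])
# screws: 4 corner + mids on z=50
S=[ray(p,Y(*q),50) for q in [(340,47),(46,262),(286,567),(552,395)]]
for s in S: print("screw",s.round(1))
print("ctr",np.mean(S,0)); 
for i,j in [(3,0),(2,1)]: v=S[i]-S[j]; print(np.degrees(np.arctan2(v[1],v[0])),np.linalg.norm(v))
v=S[0]-S[1];print(np.degrees(np.arctan2(v[1],v[0]))-90)
v=S[3]-S[2];print(np.degrees(np.arctan2(v[1],v[0]))-90)
print("lens top",ray(p,Y(307,364),112),"button",ray(p,Y(103,304),70))
print("ring", ray(p,Y(307,333),66))
```

```text
tip [490.21718779 214.70439531  74.        ] dot [461.5724927  219.87211647  50.        ]
slot [array([468.2, 227.3,  50. ]), array([466.4, 211. ,  50. ]), array([493.7, 206.9,  50. ]), array([496.1, 223.8,  50. ])]
screw [463.6 232.   50. ]
screw [443.3 111.2  50. ]
screw [583.1  90.1  50. ]
screw [601.6 205.4  50. ]
ctr [522.92413482 159.6898873   50.        ]
-10.891382941361952 140.54217542248867
-8.59222166457794 141.34063824092763
-9.530791923720514
-9.128980994007392
lens top [521.21186536 160.34127855 112.        ] button [467.49451234 119.91247666  70.        ]
ring [521.69789776 160.4857628   66.        ]
```

Call:
carry_out([
  [[-17, -14, 0], [0, 0, -0.12], 0],
  [[-34, -28, 0], [0, 0, -0.24], 0],
  [[-51, -41, 0], [0, 0, -0.36], 0],
  [[-51, -41, 0], [0, 0, -0.48], 0],
  [[-51, -41, 0], [0, 0, -0.6], 0],
  [[-51, -41, -20], [0, 0, -0.7], 0],
  [[-51, -41, -50], [0, 0, -0.8], 0],
  [[-51, -41, -80], [0, 0, -0.8], 0],
  [[-51, -41, -110], [0, 0, -0.8], 0],
  [[-51, -41, -131], [0, 0, -0.8], 0],
  [[-51, -41, -131], [0, 0, -0.8], 0],
  [[-51, -41, -131], [0, 0, -0.8], 0],
])

```text
clock: 2.2
tool_pos: [467.9, 120.2, 100.2]
eef_rot: [1.0, 0.002, -0.001, 0.0]
force: [0.5, 0.0, -0.0]
gripper_width: -0.0
```

Run:
```python
from h import *
o=env.get_obs(); print(o["clock"],o["tool_pos"],o["eef_rot"],o["force"])
p=vision.camera_params("wrist"); np.save("w2.npy",p,allow_pickle=True)
cv2.imwrite("pics/wrist2.png",cv2.cvtColor(vision.capture("wrist"),cv2.COLOR_RGB2BGR))
s=vision.capture("scene"); cv2.imwrite("pics/sc2.png",cv2.resize(cv2.cvtColor(s,cv2.COLOR_RGB2BGR)[80:260,150:340],None,fx=3,fy=3))
print(proj(p,o["tool_pos"]))
```

```text
2.2 [467.91031463 120.20203738 100.23344793] [ 9.99997767e-01  1.95118327e-03 -7.84862020e-04  2.08093295e-04] [ 0.46209978  0.03825329 -0.04317937]
[271.98914395 270.75794279]
```

View pics/wrist2.png

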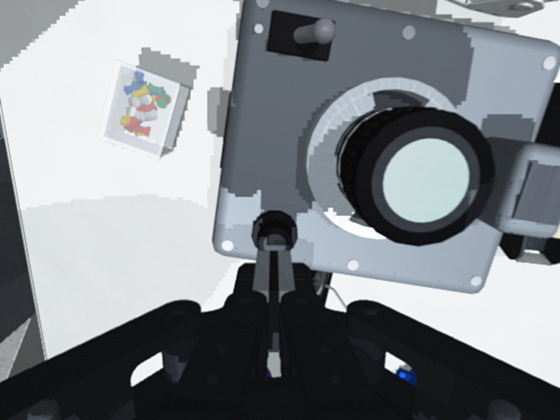

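View pics/sc2.png

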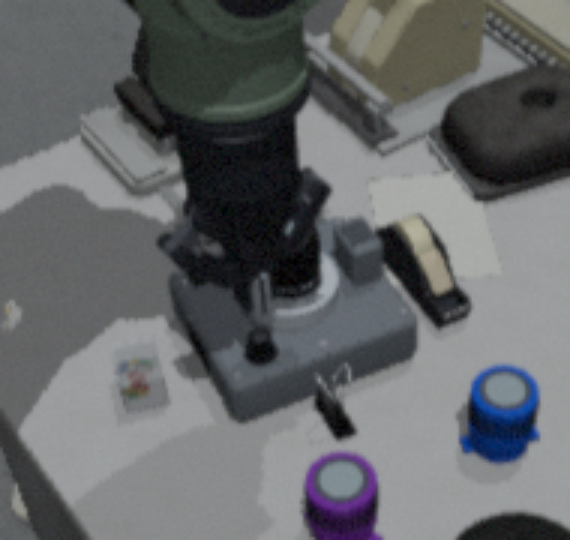

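Call:
carry_out([
  [[0, 0, 0], [0, 0, -0.12], 0],
  [[0, 0, 0], [0, 0, -0.24], 0],
  [[0, 0, 0], [0, 0, -0.36], 0],
  [[0, 0, 0], [0, 0, -0.48], 0],
  [[0, 0, 0], [0, 0, -0.6], 0],
  [[0, 0, 0], [0, 0, -0.72], 0],
  [[0, 0, 0], [0, 0, -0.84], 0],
  [[0, 0, -10], [0, 0, -0.9], 0],
  [[0, 0, -20], [0, 0, -0.9], 0],
  [[0, 0, -24], [0, 0, -0.9], 0],
  [[0, 0, -24], [0, 0, -0.9], 0],
])

```text
clock: 3.22
tool_pos: [468.4, 120.6, 76.8]
eef_rot: [0.901, -0.433, -0.0, -0.001]
force: [0.5, 0.5, -0.7]
gripper_width: -0.001
```

Run:
```python
from h import *
o=env.get_obs(); print(o["clock"],o["tool_pos"],o["eef_rot"],o["force"],o["qpos"])
p=vision.camera_params("wrist"); np.save("w3.npy",p,allow_pickle=True)
cv2.imwrite("pics/wrist3.png",cv2.cvtColor(vision.capture("wrist"),cv2.COLOR_RGB2BGR))
print(proj(p,o["tool_pos"]),proj(p,[468,120,70]))
```

```text
3.2167 [468.39860468 120.5791949   76.7509332 ] [ 9.01469726e-01 -4.32841862e-01 -1.40405583e-06 -5.04435149e-04] [ 0.4999427   0.49999557 -0.74366425] [-0.48698263  0.87150206  0.31274517  1.97503772 -0.65941456  0.39577566
 -0.55633878]
[271.79795985 272.1035913 ] [272.35089115 266.87106643]
```

View pics/wrist3.png

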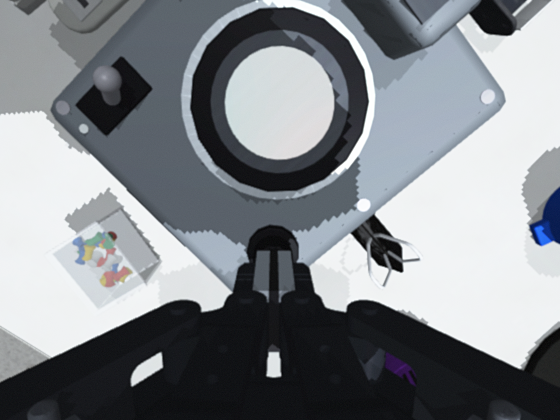

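Call:
carry_out([
  [[2, 1, -4], [0, 0, 0], 0],
  [[2, 1, -7], [0, 0, 0], 0],
  [[2, 1, -10], [0, 0, 0], 0],
  [[2, 1, -13], [0, 0, 0], 0],
  [[2, 1, -15], [0, 0, 0], 0],
  [[2, 1, -16], [0, 0, 0], 0],
  [[2, 1, -16], [0, 0, 0], 0],
])

```text
clock: 3.85
tool_pos: [470.9, 121.6, 60.9]
eef_rot: [0.901, -0.433, 0.001, -0.001]
force: [0.4, 2.7, 15.4]
gripper_width: 0.002
```

Call:
carry_out([
  [[0, 0, -1], [0, 0, 0], 0],
  [[0, 0, -2], [0, 0, 0], 0],
  [[0, 0, -2], [0, 0, 0], 0],
  [[0, 0, -2], [0, 0, 0], 0],
])

```text
clock: 4.18
tool_pos: [471.1, 121.6, 60.4]
eef_rot: [0.901, -0.433, 0.001, -0.002]
force: [-6.5, 1.2, 61.1]
gripper_width: 0.0
```

Call:
carry_out([
  [[0, 0, 25], [0, 0, 0], 0],
  [[0, 0, 60], [0, 0, 0.12], 0],
  [[0, 0, 95], [0, 0, 0.24], 0],
  [[0, 0, 125], [0, 0, 0.36], 0.5],
  [[12, 10, 125], [0, 0, 0.48], 1],
  [[25, 20, 125], [0, 0, 0.6], 1],
  [[38, 30, 125], [0, 0, 0.72], 1],
  [[51, 39, 125], [0, 0, 0.84], 1],
  [[51, 39, 125], [0, 0, 0.96], 1],
  [[51, 39, 125], [0, 0, 1.08], 1],
  [[51, 39, 125], [0, 0, 1.2], 1],
  [[51, 39, 125], [0, 0, 1.32], 1],
])

```text
clock: 5.18
tool_pos: [521.2, 160.3, 183.2]
eef_rot: [0.977, 0.213, -0.0, -0.0]
force: [0.6, 0.2, -0.6]
gripper_width: 1.001
```

Call:
carry_out([
  [[0, 0, 0], [0, 0, 0.12], 1],
  [[0, 0, 0], [0, 0, 0.24], 1],
  [[0, 0, 0], [0, 0, 0.36], 1],
  [[0, 0, 0], [0, 0, 0.36], 1],
  [[0, 0, 0], [0, 0, 0.36], 1],
])

```text
clock: 5.6
tool_pos: [521.2, 160.1, 183.2]
eef_rot: [0.925, 0.38, -0.0, -0.0]
force: [0.3, -0.4, -0.8]
gripper_width: 1.003
```

Run:
```python
from h import *
o=env.get_obs(); print(o["clock"],o["tool_pos"],o["eef_rot"],o["force"],o["qpos"],o["gripper_width"])
p=vision.camera_params("wrist"); np.save("w4.npy",p,allow_pickle=True)
cv2.imwrite("pics/wrist4.png",cv2.cvtColor(vision.capture("wrist"),cv2.COLOR_RGB2BGR))
print(proj(p,o["tool_pos"]),proj(p,[521.5,160.5,112]))
```

```text
5.6 [521.21607884 160.08879224 183.23013905] [ 9.24914194e-01  3.80175896e-01 -9.54926012e-05 -1.13995044e-04] [ 0.32496745 -0.43114792 -0.84431499] [-0.36771192  0.72494796  0.02113712  1.66048589 -0.02073967  0.7565766
  0.44316943] 1.0033505827167506
[273.09246588 270.09050428] [273.98556384 219.66745887]
```

View pics/wrist4.png

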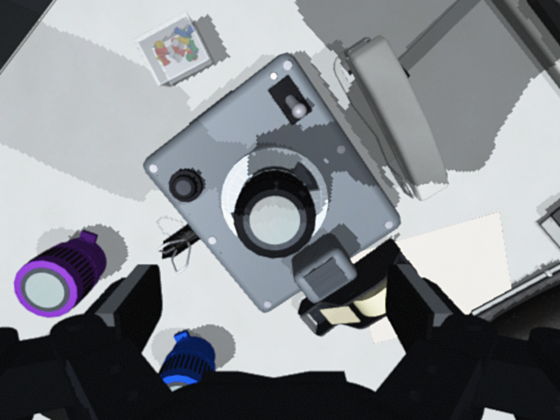

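Call:
carry_out([
  [[0, 0, -30], [0, 0, 0], 1],
  [[0, 0, -60], [0, 0, 0], 1],
  [[0, 0, -85], [0, 0, 0], 1],
  [[0, 0, -100], [0, 0, 0], 1],
  [[0, 0, -105], [0, 0, 0], 1],
  [[0, 0, -105], [0, 0, 0], 1],
])

```text
clock: 6.15
tool_pos: [520.8, 160.2, 77.5]
eef_rot: [0.925, 0.381, -0.001, 0.0]
force: [0.4, -0.0, 0.1]
gripper_width: 0.997
```

Run:
```python
from h import *
o=env.get_obs(); print(o["clock"],o["tool_pos"],o["force"])
cv2.imwrite("pics/wrist5.png",cv2.cvtColor(vision.capture("wrist"),cv2.COLOR_RGB2BGR))
```

```text
6.15 [520.7910392  160.19096282  77.50352698] [ 0.3874496  -0.00432319  0.14600175]
```

View pics/wrist5.png

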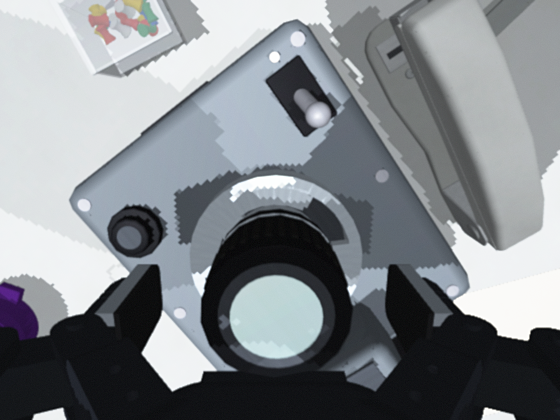

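Call:
carry_out([
  [[0, 0, 0], [0, 0, 0], 0.6],
  [[0, 0, 0], [0, 0, 0], 0.3],
  [[0, 0, 0], [0, 0, 0], 0],
  [[0, 0, 0], [0, 0, 0], 0],
  [[0, 0, 0], [0, 0, 0], 0],
  [[0, 0, 0], [0, 0, 0], 0],
])

```text
clock: 6.7
tool_pos: [521.7, 160.5, 79.4]
eef_rot: [0.924, 0.382, 0.001, 0.0]
force: [-2.0, -0.2, 12.9]
gripper_width: 0.568
```

Call:
carry_out([
  [[0, 0, 1.5], [0, 0, 0], 0],
  [[0, 0, 1.5], [0, 0, 0.07], 0],
  [[0, 0, 1.5], [0, 0, 0.14], 0],
  [[0, 0, 1.5], [0, 0, 0.21], 0],
  [[0, 0, 1.5], [0, 0, 0.21], 0],
])

```text
clock: 7.12
tool_pos: [521.3, 160.2, 80.0]
eef_rot: [0.878, 0.478, 0.0, 0.0]
force: [-0.1, -0.4, -1.9]
gripper_width: 0.569
```

Run:
```python
from h import *
o=env.get_obs(); print(o["clock"],o["tool_pos"],o["eef_rot"],o["force"],o["moment"])
```

```text
7.1167 [521.28080396 160.18290706  80.04704348] [8.78260377e-01 4.78182712e-01 6.77791897e-05 1.90602226e-05] [-0.05979897 -0.42033885 -1.9272868 ] [ 0.02628006 -0.00348591 -0.0044619 ]
```

Call:
carry_out([
  [[0, 0, 0], [0, 0, 0.09], 0],
  [[0, 0, 0], [0, 0, 0.18], 0],
  [[0, 0, 0], [0, 0, 0.27], 0],
  [[0, 0, 0], [0, 0, 0.36], 0],
  [[0, 0, 0], [0, 0, 0.45], 0],
  [[0, 0, 0], [0, 0, 0.54], 0],
  [[0, 0, 0], [0, 0, 0.63], 0],
  [[0, 0, 0], [0, 0, 0.72], 0],
  [[0, 0, 0], [0, 0, 0.81], 0],
  [[0, 0, 0], [0, 0, 0.9], 0],
  [[0, 0, 0], [0, 0, 0.98], 0],
  [[0, 0, 0], [0, 0, 1.05], 0],
])

```text
clock: 8.12
tool_pos: [521.2, 160.1, 79.9]
eef_rot: [0.521, 0.853, -0.0, 0.0]
force: [0.5, -0.2, -2.1]
gripper_width: 0.565
```

Call:
carry_out([
  [[0, 0, 0], [0, 0, 0], 0],
  [[0, 0, 0], [0, 0, 0], 0],
  [[0, 0, 0], [0, 0, 0], 0],
])

```text
clock: 8.37
tool_pos: [521.2, 160.2, 79.8]
eef_rot: [0.523, 0.852, -0.0, 0.0]
force: [1.2, -1.1, -0.5]
gripper_width: 0.571
```

Run:
```python
from h import *
o=env.get_obs(); print(o["clock"],o["tool_pos"],o["eef_rot"],o["force"],o["moment"],o["qpos"])
print(R.from_quat(o["eef_rot"]).as_matrix()[:,0])
cv2.imwrite("pics/wrist6.png",cv2.cvtColor(vision.capture("wrist"),cv2.COLOR_RGB2BGR))
```

```text
8.3667 [521.19462518 160.23651954  79.82807638] [ 5.23266532e-01  8.52169069e-01 -1.04063999e-04  6.20656896e-05] [ 1.18608521 -1.06548477 -0.4508918 ] [-0.00936457  0.03941757  0.00535436] [-0.19569063  0.89752112 -0.30862942  1.74296618  0.45422899  0.57246924
  1.25881186]
[-4.52384265e-01  8.91823094e-01 -2.14687338e-04]
```

View pics/wrist6.png

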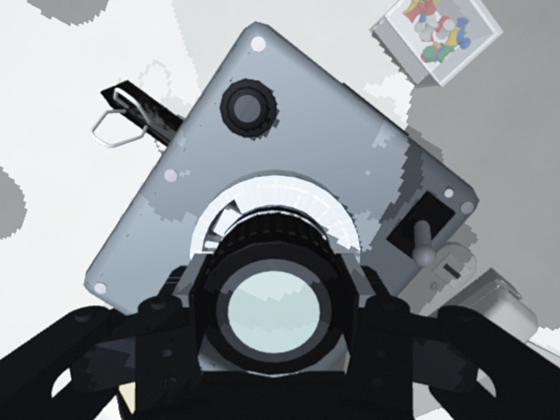

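Call:
carry_out([
  [[0, 0, 2], [0, 0, 0], 0],
  [[0, 0, 4], [0, 0, 0], 0],
  [[0, 0, 6], [0, 0, 0], 0],
  [[0, 0, 8], [0, 0, 0], 0],
  [[0, 0, 8], [0, 0, 0], 0],
])

```text
clock: 8.83
tool_pos: [521.4, 160.4, 88.3]
eef_rot: [0.522, 0.853, 0.0, 0.0]
force: [0.2, 0.3, -1.2]
gripper_width: 0.568
```

Call:
carry_out([
  [[0, 0, 8], [0, 0, 0], 0],
  [[0, 0, 20], [0, 0, 0], 0],
  [[0, 0, 36], [0, 0, 0], 0],
  [[0, 0, 54], [0, 0, 0], 0],
  [[0, 0, 68], [0, 0, 0], 0],
  [[0, 0, 72], [0, 0, 0], 0],
  [[0, 0, 72], [0, 0, 0], 0],
])

```text
clock: 9.42
tool_pos: [521.5, 160.4, 160.7]
eef_rot: [0.522, 0.853, 0.001, 0.001]
force: [-0.1, -1.1, -2.6]
gripper_width: 0.57
```

Run:
```python
from h import *
o=env.get_obs(); print(o["clock"],o["tool_pos"],o["eef_rot"],o["force"],o["moment"])
cv2.imwrite("pics/wrist7.png",cv2.cvtColor(vision.capture("wrist"),cv2.COLOR_RGB2BGR))
s=vision.capture("scene"); cv2.imwrite("pics/sc7.png",cv2.resize(cv2.cvtColor(s,cv2.COLOR_RGB2BGR)[80:260,150:340],None,fx=3,fy=3))
```

```text
9.4167 [521.53037798 160.3584015  160.7267915 ] [5.21771386e-01 8.53084979e-01 5.73899145e-04 5.55855016e-04] [-0.06981528 -1.06168393 -2.5796263 ] [ 0.004469   -0.0326544  -0.01156927]
```

View pics/wrist7.png

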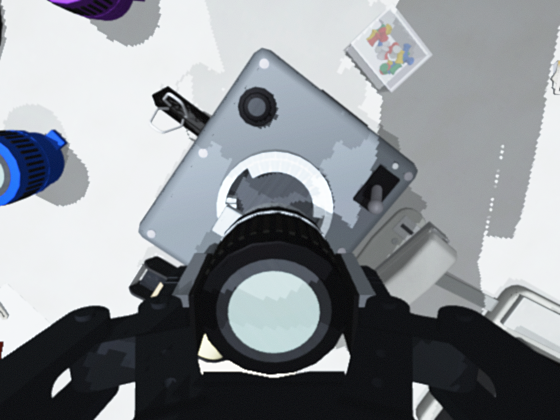

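View pics/sc7.png

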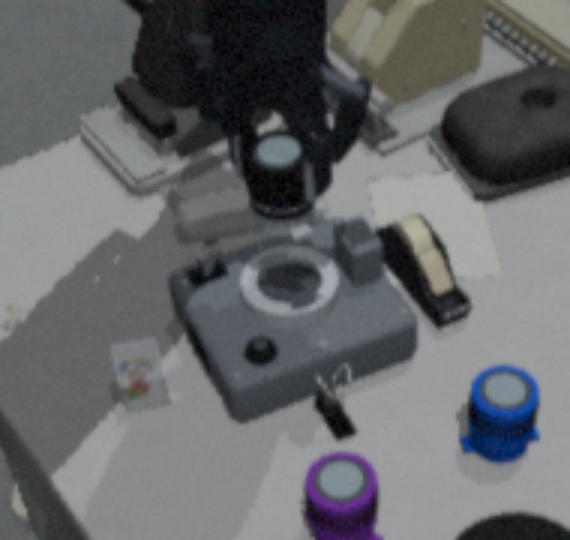

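Call:
carry_out([
  [[0, -15, 0], [0, 0, -0.04], 0],
  [[-1, -42, 0], [0, 0, -0.08], 0],
  [[-2, -72, 0], [0, 0, -0.12], 0],
  [[-4, -102, 0], [0, 0, -0.17], 0],
  [[-5, -132, 0], [0, 0, -0.22], 0],
  [[-6, -162, 0], [0, 0, -0.27], 0],
  [[-8, -194, 0], [0, 0, -0.32], 0],
  [[-9, -226, 0], [0, 0, -0.37], 0],
  [[-11, -258, 0], [0, 0, -0.41], 0],
  [[-13, -290, 0], [0, 0, -0.45], 0],
  [[-14, -318, 0], [0, 0, -0.48], 0],
  [[-15, -340, 0], [0, 0, -0.5], 0],
])

```text
clock: 10.52
tool_pos: [505.1, -182.5, 158.9]
eef_rot: [0.718, 0.696, -0.001, -0.0]
force: [0.0, -0.6, -1.6]
gripper_width: 0.567
```

Call:
carry_out([
  [[0, 0, 0], [0, 0, 0], 0],
  [[0, 0, 0], [0, 0, 0], 0],
  [[0, 0, 0], [0, 0, 0], 0],
])

```text
clock: 10.77
tool_pos: [506.0, -179.0, 159.2]
eef_rot: [0.716, 0.698, -0.0, -0.001]
force: [0.6, 1.1, -1.3]
gripper_width: 0.572
```

Run:
```python
from h import *
o=env.get_obs(); print(o["clock"],o["tool_pos"],o["eef_rot"],o["force"],o["qpos"])
p=vision.camera_params("wrist"); np.save("w8.npy",p,allow_pickle=True)
a=cv2.cvtColor(vision.capture("wrist"),cv2.COLOR_RGB2BGR)
cv2.imwrite("pics/wrist8.png",a)
print([proj(p,q).round() for q in [(506,-287,9),(597,-270,5),(415,-296,5)]])
```

```text
10.7667 [ 505.97939528 -179.02859108  159.23020254] [ 7.16385991e-01  6.97703985e-01 -4.81046255e-05 -5.09469888e-04] [ 0.61010721  1.08518226 -1.34351026] [ 0.44860295  0.7602945  -0.31479935  1.7111864   0.32755376  0.72315851
  1.51161467]
[array([139., 195.]), array([173., 294.]), array([114.,  76.])]
```

View pics/wrist8.png

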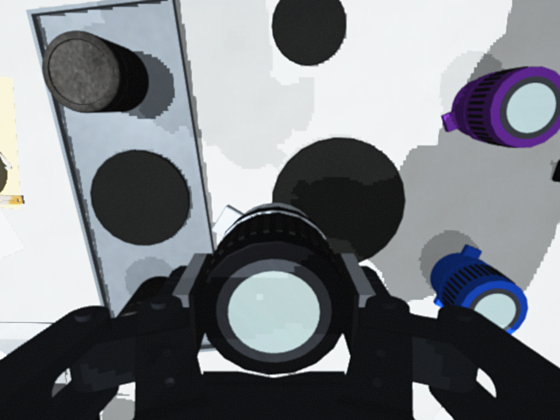

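Run:
```python
from h import *
a=cv2.imread("pics/wrist8.png"); p=np.load("w8.npy",allow_pickle=True).item()
g=cv2.cvtColor(a,cv2.COLOR_BGR2GRAY); m=np.zeros_like(g)
m[145:252,80:200]=(g[145:252,80:200]<75)*255
c=max(cv2.findContours(m,cv2.RETR_EXTERNAL,cv2.CHAIN_APPROX_NONE)[0],key=cv2.contourArea)
P=np.array([ray(p,q[0],9) for q in c])[:,:2].astype(np.float32)
print(cv2.fitEllipse(P),cv2.minEnclosingCircle(P))
```

```text
((509.23834228515625, -286.48907470703125), (77.46134185791016, 79.21500396728516), 22.457304000854492) ((509.08197021484375, -286.5614318847656), 40.108768463134766)
```

Call:
carry_out([
  [[1, -20, 0], [0, 0, 0], 0],
  [[1, -48, 0], [0, 0, 0], 0],
  [[2, -76, 0], [0, 0, 0], 0],
  [[2.5, -98, 0], [0, 0, 0], 0],
  [[2.5, -107, 0], [0, 0, 0], 0],
  [[2.5, -107, -20], [0, 0, 0], 0],
  [[2.5, -107, -45], [0, 0, 0], 0],
  [[2.5, -107, -70], [0, 0, 0], 0],
  [[2.5, -107, -88], [0, 0, 0], 0],
  [[2.5, -107, -100], [0, 0, 0], 0],
  [[2.5, -107, -105], [0, 0, 0], 0],
  [[2.5, -107, -105], [0, 0, 0], 0],
])

```text
clock: 11.82
tool_pos: [508.8, -285.9, 54.2]
eef_rot: [0.716, 0.698, -0.0, -0.0]
force: [-0.0, 0.4, -2.1]
gripper_width: 0.569
```

Run:
```python
from h import *
o=env.get_obs(); print(o["clock"],o["tool_pos"],o["eef_rot"],o["force"])
cv2.imwrite("pics/wrist9.png",cv2.cvtColor(vision.capture("wrist"),cv2.COLOR_RGB2BGR))
s=vision.capture("scene"); cv2.imwrite("pics/sc9.png",cv2.resize(cv2.cvtColor(s,cv2.COLOR_RGB2BGR)[240:420,280:460],None,fx=3.3,fy=3.3))
```

```text
11.8167 [ 508.75306652 -285.91356652   54.2317148 ] [ 7.16166127e-01  6.97929672e-01 -1.17366014e-04 -4.87254987e-04] [-0.01684676  0.4150972  -2.0975223 ]
```

View pics/wrist9.png

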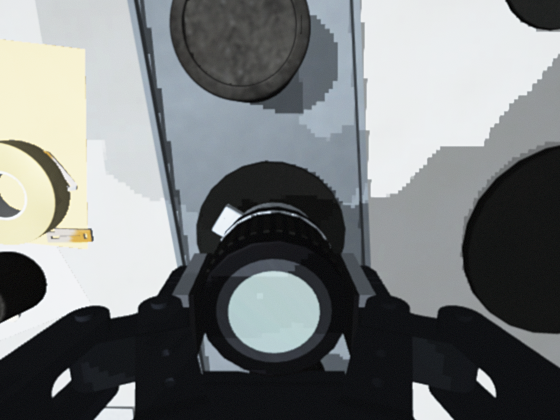

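View pics/sc9.png

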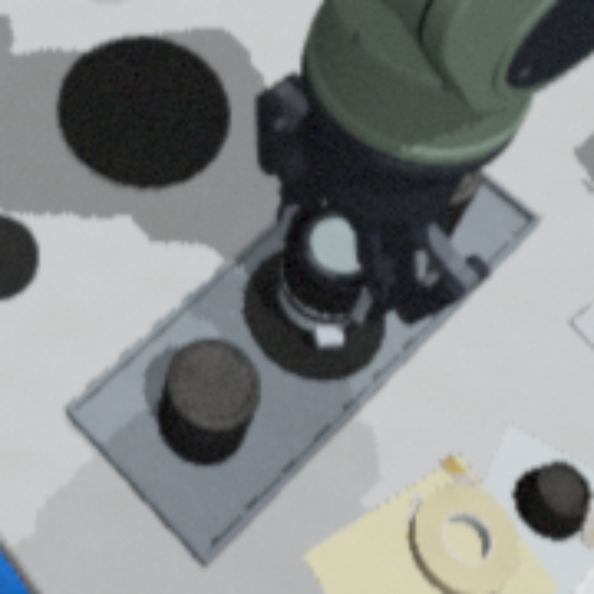

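Call:
carry_out([
  [[0, 0, -5], [0, 0, 0], 0],
  [[0, 0, -10], [0, 0, 0], 0],
  [[0, 0, -14], [0, 0, 0], 0],
  [[0, 0, -15.5], [0, 0, 0], 0],
  [[0, 0, -16], [0, 0, 0], 0],
  [[0, 0, -16], [0, 0, 0], 0],
])

```text
clock: 12.42
tool_pos: [508.7, -286.7, 38.7]
eef_rot: [0.717, 0.698, -0.0, -0.0]
force: [-0.7, 0.7, -1.9]
gripper_width: 0.57
```

Call:
carry_out([
  [[0, 0, -0.5], [0, 0, 0], 0],
  [[0, 0, -1], [0, 0, 0], 0],
  [[0, 0, -1], [0, 0, 0], 0],
])

```text
clock: 12.67
tool_pos: [508.7, -286.7, 37.8]
eef_rot: [0.717, 0.698, -0.0, 0.0]
force: [-0.2, 0.2, -1.0]
gripper_width: 0.57
```

Call:
carry_out([
  [[0, 0, -0.5], [0, 0, 0], 0],
  [[0, 0, -1], [0, 0, 0], 0],
  [[0, 0, -1], [0, 0, 0], 0],
])

```text
clock: 12.92
tool_pos: [508.7, -286.7, 36.7]
eef_rot: [0.717, 0.698, -0.0, -0.0]
force: [-0.0, -0.6, -2.1]
gripper_width: 0.573
```

Call:
carry_out([
  [[0, 0, -0.5], [0, 0, 0], 0],
  [[0, 0, -1], [0, 0, 0], 0],
  [[0, 0, -1], [0, 0, 0], 0],
])

```text
clock: 13.17
tool_pos: [508.8, -286.7, 36.4]
eef_rot: [0.717, 0.698, -0.0, 0.0]
force: [-3.9, 1.9, 11.2]
gripper_width: 0.574
```

Call:
carry_out([
  [[0, 0, 0.3], [0, 0, 0], 0.6],
  [[0, 0, 0.3], [0, 0, 0], 0.62],
  [[0, 0, 0.3], [0, 0, 0], 0.66],
  [[0, 0, 0.3], [0, 0, 0], 0.75],
  [[0, 0, 0.3], [0, 0, 0], 0.9],
  [[0, 0, 0.3], [0, 0, 0], 1],
  [[0, 0, 0.3], [0, 0, 0], 1],
  [[0, 0, 0.3], [0, 0, 0], 1],
])

```text
clock: 13.83
tool_pos: [508.7, -286.7, 36.1]
eef_rot: [0.717, 0.698, -0.0, 0.0]
force: [0.4, 0.5, -0.3]
gripper_width: 1.001
```

Run:
```python
from h import *
o=env.get_obs(); print(o["clock"],o["tool_pos"],o["eef_rot"],o["force"],o["gripper_width"])
cv2.imwrite("pics/wrist10.png",cv2.cvtColor(vision.capture("wrist"),cv2.COLOR_RGB2BGR))
```

```text
13.8333 [ 508.70240346 -286.68954192   36.05881398] [ 7.16518531e-01  6.97568056e-01 -4.27143384e-05  2.37094623e-05] [ 0.43147913  0.45218556 -0.26414543] 1.0010245345443671
```

View pics/wrist10.png

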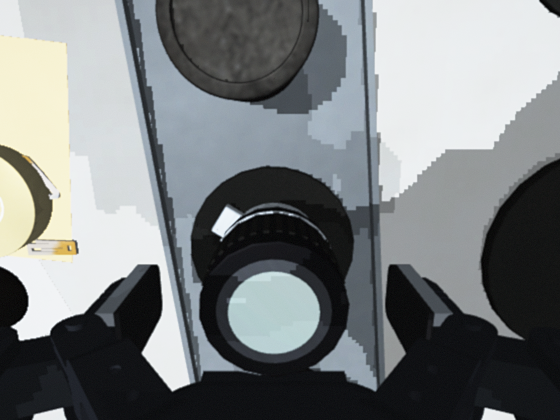

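Released and standing, with the fingers clear on both sides. I'll rise straight up and inspect.

Call:
carry_out([
  [[0, 0, 15], [0, 0, 0], 1],
  [[0, 0, 40], [0, 0, 0], 1],
  [[0, 0, 75], [0, 0, 0], 1],
  [[0, 0, 110], [0, 0, 0], 1],
  [[-10, 10, 140], [0, 0, 0], 1],
  [[-20, 30, 160], [0, 0, 0], 1],
  [[-30, 60, 170], [0, 0, 0], 1],
  [[-40, 90, 170], [0, 0, 0], 1],
  [[-50, 110, 170], [0, 0, 0], 1],
  [[-50, 110, 170], [0, 0, 0], 1],
  [[-50, 110, 170], [0, 0, 0], 1],
  [[-50, 110, 170], [0, 0, 0], 1],
])

```text
clock: 14.88
tool_pos: [458.9, -177.2, 206.1]
eef_rot: [0.717, 0.697, -0.0, 0.0]
force: [-0.8, 0.4, 0.4]
gripper_width: 1.0
```

Run:
```python
from h import *
o=env.get_obs(); print(o["clock"],o["tool_pos"],o["force"])
p=vision.camera_params("wrist"); np.save("w11.npy",p,allow_pickle=True)
cv2.imwrite("pics/wrist11.png",cv2.cvtColor(vision.capture("wrist"),cv2.COLOR_RGB2BGR))
for n in ["scene","top"]: cv2.imwrite(f"pics/{n}11.png",cv2.cvtColor(vision.capture(n),cv2.COLOR_RGB2BGR))
```

```text
14.8833 [ 458.92074886 -177.20356344  206.10538912] [-0.80565697  0.40443401  0.35781618]
```

View pics/wrist11.png

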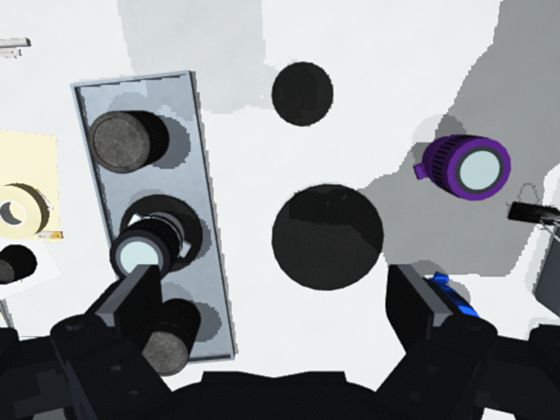

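View pics/scene11.png

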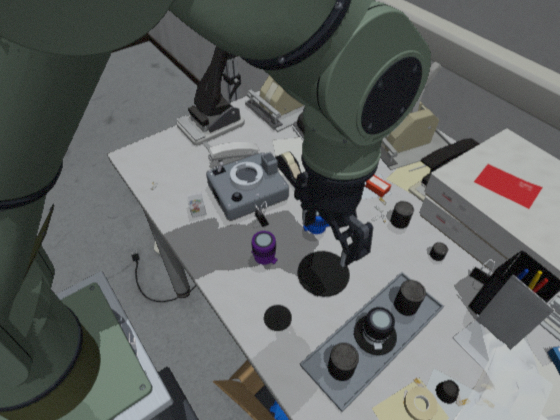

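Run:
```python
from h import *
p=np.load("w11.npy",allow_pickle=True).item(); s=vision.camera_params("scene"); t=vision.camera_params("top")
a=cv2.imread("pics/wrist11.png"); b=cv2.imread("pics/scene11.png"); c=cv2.imread("pics/top11.png")
def glass(im,box,th):
    x0,y0,x1,y1=box; g=cv2.cvtColor(im,cv2.COLOR_BGR2GRAY)[y0:y1,x0:x1]; m=(g>th).astype(np.uint8)
    n,l,st,ce=cv2.connectedComponentsWithStats(m); return [(st[i,4],ce[i]+[x0,y0]) for i in range(1,n) if st[i,4]>30]
for n,im,box,q in [("wrist",a,(112,232,162,276),p),("scene",b,(366,308,392,332),s)]:
    for ar,ce in glass(im,box,110): print(n,ar,ce,ray(q,ce,69))
# rest in wrist
cv2.imwrite("pics/z11.png",np.hstack([cv2.resize(a[180:290,80:220],None,fx=2.8,fy=2.8),cv2.resize(c[170:260,370:430],(205,308))]))
print(proj(t,[509,-286.5,9]),proj(t,[509,-286.5,69]))
```

```text
wrist 889 [137.32395951 255.27334083] [ 505.67822373 -288.04237539   69.        ]
scene 232 [380.44827586 318.96982759] [ 507.09463319 -286.95187343   69.        ]
[398.4802217  212.38295476] [404.37656299 210.87247502]
```

View pics/z11.png

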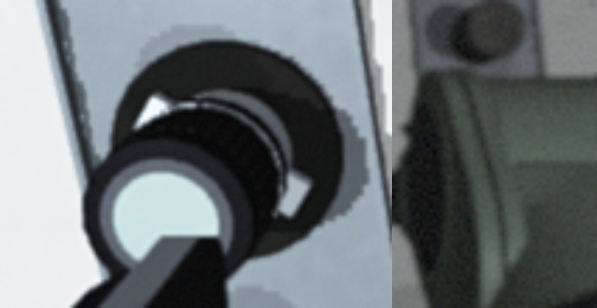

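Run:
```python
from h import *
print(env.finish_job())
```

```text
the job is handed in; nothing more can be done
None
```

The lens is off the camera and standing upright, mount end down, on the rubber rest. I handed the job in at about 15 s, and the system gives no verdict.

- **Toggle:** it was already off (leaning towards the hump in the wrist view), so I left it alone. It was still off in the wrist view after the lens was lifted out, and nothing came near it afterwards.
- **Release button:** pressed until it stopped. The tool was at 60.4 mm against the 61 mm expected, with 61 N on it.
- **Twist and lift:** I turned the gripper 72° counter-clockwise. The lens then came straight up with only about its own weight on the wrist. I did not measure the lens angle itself, only the gripper's.
- **Set down:** I lowered it until it touched the rest at about 11 N, opened the gripper and backed away.

**Last checks:**
- **Centring:** the rest measured at (509, -286.5) mm. The lens axis came out at (507, -287) from the scene camera and (506, -288) from the wrist camera, so it is about 2–4 mm off centre. The wrist reading was partly hidden by a finger. The arm blocked the top camera's view of the lens, so that camera gave no check.
- **Upright:** it looked upright in the scene and wrist views, judged by eye.
- **Everything else:** the bystanders in view looked unmoved by eye. The gripper was clear of everything at hand-in.

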